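# Flip the food-pan lids shut

### The arm

A 6-joint arm with a two-finger parallel gripper is mounted at the origin on the work surface. World frame = base frame: x ahead of the robot, y to its left, z up, the work surface at z = 0. Lengths are in mm, angles in rad, forces in N, time in s.
With the tool pointing down it reaches from about 350 to 1000 mm from the base axis. Payload 7.1 kg.
Tool frame: the origin (TCP) lies midway between the tips of the shut fingers; the grasp point (between the pads) lies 19 mm behind it (tcp_to_grasp is the distance from the TCP to the grasp point, in mm); z points along the fingers, y is the line along which they close (so a half turn about z gives the same grasp; the last joint's range is limited). The gripper opens to 85 mm and grips with 20 to 120 N. Pads are 22 mm wide; open, the fingers measure 114 mm over their backs; the gripper's body (76 mm by 85 mm) begins 54 mm behind the grasp point. The pads swing forward as they close: fully open they stand 13 mm farther back than shut.
Start: joints at [-1.271, 0.423, 1.63, -0, 1.089, -0.019], TCP at [195.91, -593.485, 231.319] pointing down, gripper open.
Joint ranges: [-3, 3], [-0.9, 2.11], [0.09, 2.58], [-1.31, 4.45], [0.11, 2.69], [-2.54, 2.54]. Speed limits (rad/s): [2.39, 2.39, 3.01, 3.14, 3.14, 3.14].

### API

Orientations are given as a rotation vector (axis times angle).
In Python, from workcell import * gives the robot as it stands. The module is installed in compiled form; this text tells all that it offers.
- The arm moves only by the tool step_arm, never from a script. Its argument "plan" is a list of rows, each a list of 3 entries, a list of its own where there are three numbers: the shift along the world's x, y, z in m, then the turn, a rotation vector about the world's x, y, z in degrees, then the finger opening in m, from 0 to 0.0854. In form: [[[tx, ty, tz], [wx, wy, wz], claw], ...]. A call has 1 to 12 rows; each row shifts and turns the commanded pose from where the row before left it; what a row does not reach is not made up. A row lasts 1/10 s, in which the tool goes at most 50 mm and 8.59 degrees, less where a joint would pass 70% of its speed; a pose out of reach is approached as far as the arm can. A call is refused whole if a number of a shift passes 0.05 or a number of a turn 8.59, either way. A call with a gripper value outside its range is refused whole. The fingers move at their own pace and stop on an object; "force" is the grip in N (left out, the last holds). Time passes only in rows, so rows that do not move let the fingers close. It gives the time, the measured TCP pose, the force, the opening and the grip force at its end, in the units of the state.
- get_obs(): the state, without advancing time (a new reading comes with each control period).
- grab_frame(name): name is "scene" or "side" or "wrist"; returns a dict with "color" (400x640x3 uint8, red, green, blue), "intrinsics" (3x3 intrinsics, pixels), "k1" (the pictures are not rectified: a ray, as slopes to the right and down, at radius r is drawn at 1 + k1 r^2 times it, then the intrinsics apply), "xyz" and "orientation" of the camera in the world. Camera axes: x right, y up, looking along -z (the intrinsics and any distortion apply to the point x, -y, -z); pixel columns grow to the right and rows downward; lengths in mm; the calibration is good to about 2 mm. A picture is of the moment at which its call begins. There is no depth.
- finish_job(): hands the job in; it is judged then, once.
Trained networks look in a picture, given as the dict that the camera call returned (one of the last four; its "shot" number tells which), for a name from the list of things; names that differ only in an ending like _2 or _b are one class to them, and where a whole thing is asked for, a point or a joint stands for the part that bears it (a point fixed in the world has none). Each returns a list of dicts, best first, with "confidence" (0 to 1); they miss things now and then, are a little off and sometimes report something else, mostly with a low value. They report only what shows in the picture. A call takes as long as a camera call.
- recognise(name, picture): "xyz" ([x, y, z] in mm, in world coordinates, good to about 4 mm: the middle of the surface that is visible of it).
The state is a dict: "time_s": time; "joints": joint angles; "qvel": joint speeds; "tau": joint torques, N m; "tcp_pos": TCP position; "ee_rot": TCP orientation; "wrist_force": force on the tool from outside, world axes, zero at the start; "torque": the same for the moment, N m; "grip_width": finger opening in mm; "grasp_force": force on a finger pad.
Only numpy, scipy, OpenCV 4.12 (cv2) and the standard library are available. Lean on these libraries where they do the work, as an engineer would, in place of code of your own. Each camera call takes 0.05 s, during which the arm holds its last target. There are 200 camera calls.

### The job

Two of the three pans in the cold holder have been left with their flip lids standing open. With the fingertips, push each open lid over and down until it lies flat and fully shut, gently, without slamming it. Only push, do not squeeze or lift anything: the pans stay seated in the holder, the third lid stays shut, and the things standing around are left alone.

Things in the scene. Friction and masses are not known exactly. Their poses are not given: they have to be found in the camera images.
- holder: grey insulated cold holder for three food pans, fixed to the counter: 330 mm deep (its x), 580 mm wide (its y), 150 mm high. Origin: centre of its underside; z up, -x is its front, towards the robot. The three pans sit side by side along its y, 176 mm apart, at y = -176, 0 and +176 mm; any pan may be in any place
- pan_a: loose steel pan of green olives, 1.3 to 2.4 kg, its rim 265 mm (x) by 162 mm (y) resting on the holder. Origin: centre of its underside, 56 mm above the counter; the rim's upper face is 100 mm above the origin; z up, -x to the holder's front. On the rim: at the rear a fixed cover plate (clear, blue border, 5 mm thick), in front the hinged flap lid_a
- lid_a (a joint): angle (rad) of the flap lid on the pan of green olives: 0 = lying flat on the pan, shut; 1.57 = standing upright; up to 2.05 = leaning back, away from the robot. Starts open, somewhere between 1.15 and 1.95. The hinge is stiff: the lid stays at whatever angle it is left, does not fall, and needs about 1 to 2 N at its free edge to turn all the way down
- lid_a_hinge (a point): middle of this lid's hinge line (along the holder's y), 20 mm behind the pan's centre, 102.5 mm above its origin. Axes turn with the lid: -x from hinge to free edge, z out of the upper (outer) face, y along the hinge. Flap: clear, blue border, 156 mm wide, 5 mm thick (half each side of the hinge line), ends 150 mm from the hinge; a 50 mm wide thumb tab sticks out 12 mm more
- lid_a_edge (a point): middle of the free front edge of that lid, at the root of the thumb tab, on the upper (outer) face; 150 mm from the hinge; same axes as the hinge point
- pan_b: loose steel pan of red cherry tomatoes, 1.3 to 2.4 kg, its rim 265 mm (x) by 162 mm (y) resting on the holder. Origin: centre of its underside, 56 mm above the counter; the rim's upper face is 100 mm above the origin; z up, -x to the holder's front. On the rim: at the rear a fixed cover plate (clear, blue border, 5 mm thick), in front the hinged flap lid_b
- lid_b (a joint): angle (rad) of the flap lid on the pan of red cherry tomatoes: 0 = lying flat on the pan, shut; 1.57 = standing upright; up to 2.05 = leaning back, away from the robot. Starts open, somewhere between 1.15 and 1.95. The hinge is stiff: the lid stays at whatever angle it is left, does not fall, and needs about 1 to 2 N at its free edge to turn all the way down
- lid_b_hinge (a point): middle of this lid's hinge line (along the holder's y), 20 mm behind the pan's centre, 102.5 mm above its origin. Axes turn with the lid: -x from hinge to free edge, z out of the upper (outer) face, y along the hinge. Flap: clear, blue border, 156 mm wide, 5 mm thick (half each side of the hinge line), ends 150 mm from the hinge; a 50 mm wide thumb tab sticks out 12 mm more
- lid_b_edge (a point): middle of the free front edge of that lid, at the root of the thumb tab, on the upper (outer) face; 150 mm from the hinge; same axes as the hinge point
- pan_c: loose steel pan of peeled eggs, 1.3 to 2.4 kg, its rim 265 mm (x) by 162 mm (y) resting on the holder. Origin: centre of its underside, 56 mm above the counter; the rim's upper face is 100 mm above the origin; z up, -x to the holder's front. On the rim: at the rear a fixed cover plate (clear, blue border, 5 mm thick), in front the hinged flap lid_c
- lid_c (a joint): angle (rad) of the flap lid on the pan of peeled eggs: 0 = lying flat on the pan, shut; 1.57 = standing upright; up to 2.05 = leaning back, away from the robot. Starts shut. The hinge is stiff: the lid stays at whatever angle it is left, does not fall, and needs about 1 to 2 N at its free edge to turn all the way down
- lid_c_hinge (a point): middle of this lid's hinge line (along the holder's y), 20 mm behind the pan's centre, 102.5 mm above its origin. Axes turn with the lid: -x from hinge to free edge, z out of the upper (outer) face, y along the hinge. Flap: clear, blue border, 156 mm wide, 5 mm thick (half each side of the hinge line), ends 150 mm from the hinge; a 50 mm wide thumb tab sticks out 12 mm more
- lid_c_edge (a point): middle of the free front edge of that lid, at the root of the thumb tab, on the upper (outer) face; 150 mm from the hinge; same axes as the hinge point
- sauce_red: red squeeze sauce bottle with a pointed nozzle, 62 mm across, 195 mm tall, standing left of the holder; loose. Origin: on the underside; leave it alone
- sauce_yellow: yellow squeeze sauce bottle, 62 mm across, 195 mm tall, standing left of the holder; loose. Origin: on the underside; leave it alone
- jar: glass jar with a green cap, 74 mm across, 115 mm tall, standing right of the holder; loose. Origin: on the underside; leave it alone
- carton: white and blue drink carton, 64 x 95 mm, 177 mm tall with its red cap, standing right of the holder; loose. Origin: on the underside; leave it alone
- tub: round cream tub with a white lid, 112 mm across, 70 mm tall, on the counter near the robot on the left; loose. Origin: on the underside; leave it alone
- thermometer: black probe thermometer lying on the counter in front of the holder, 230 mm long with its steel probe, 20 mm high; loose. Origin: on the underside; leave it alone

How it is judged:
By the outcome, as a careful person would: the job done as asked, in the order asked, and still so for the second after the job is handed in, with the robot touching nothing.
It also fails if it takes over 56 s, if anything falls off the work surface, if the arm or the gripper's body presses on something with over 40 N, if the wrist force passes 120 N, or if a joint passes its speed limit or range.

## Working session

There is one attempt and no reset: what is moved stays moved. The work goes in short steps, Python scripts to look and compute and a tool call to move; the robot and the scene stay as the last step left them, time stands still between calls to the robot, and variables do not carry over. Pictures are saved under pics/ and viewed, at most 10 in all, crops included, and the job is handed in when it is done.

Besides the shell and the picture viewer there is one more tool, called after "Emit:" in YAML: its name, and indented under it one key for each argument. step_arm: Moves the arm, as the interface text tells. Its arguments: {"type":"object","properties":{"plan":{"type":"array"},"force":{"type":"number"}},"required":["plan"]}

```bash
mkdir -p pics
python3 - <<'E'
from workcell import *
import cv2,numpy as np
o=get_obs();print(o['time_s'],o['tcp_pos'],o['ee_rot'],o['grip_width'])
a=grab_frame("scene");b=grab_frame("side")
for n,p in(("scene",a),("side",b)):
    cv2.imwrite(f"pics/{n}0.png",p["color"][:,:,::-1]);print(n,p["xyz"],p["orientation"])
    for t in["holder","pan_a","pan_b","pan_c","lid_a","lid_a_edge","lid_a_hinge","sauce_red","carton","tub"]:
        print(t,[(np.round(d["xyz"]).tolist(),round(d["confidence"],2)) for d in recognise(t,p)[:4]])
E
```

```text
0.0 [ 195.76482531 -592.99262875  230.55305563] [-3.10028790e+00 -4.98405849e-01  3.26676479e-04] 85.13315762490093
scene [ 588.01738855  416.54245219 1292.65538701] [0.06858753 0.45084226 2.86204905]
holder [([591.0, 115.0, 150.0], 0.76)]
pan_a [([576.0, -144.0, 160.0], 0.98), ([586.0, 211.0, 161.0], 0.72), ([584.0, 26.0, 153.0], 0.68), ([543.0, 418.0, 151.0], 0.6)]
pan_b [([576.0, -144.0, 160.0], 0.98), ([586.0, 211.0, 161.0], 0.72), ([584.0, 26.0, 153.0], 0.68), ([543.0, 418.0, 151.0], 0.6)]
pan_c [([576.0, -144.0, 160.0], 0.98), ([586.0, 211.0, 161.0], 0.72), ([584.0, 26.0, 153.0], 0.68), ([543.0, 418.0, 151.0], 0.6)]
lid_a [([521.0, -144.0, 159.0], 0.81), ([601.0, 55.0, 311.0], 0.77), ([570.0, 209.0, 241.0], 0.58)]
lid_a_edge []
lid_a_hinge [([576.0, 211.0, 242.0], 0.9), ([526.0, -142.0, 160.0], 0.62), ([605.0, 52.0, 310.0], 0.43), ([584.0, 26.0, 156.0], 0.31)]
sauce_red [([543.0, 422.0, 150.0], 0.56)]
carton [([533.0, -343.0, 153.0], 0.55)]
tub [([272.0, 331.0, 69.0], 0.74)]
side [ 579.51043063  726.11289761 1117.59003869] [0.05044586 0.918715   2.87500892]
holder [([592.0, 285.0, 149.0], 0.61), ([391.0, 20.0, 18.0], 0.57)]
pan_a [([583.0, 219.0, 159.0], 0.89), ([527.0, -139.0, 161.0], 0.75), ([595.0, 28.0, 156.0], 0.67), ([574.0, -134.0, 160.0], 0.6)]
pan_b [([583.0, 219.0, 159.0], 0.89), ([527.0, -139.0, 161.0], 0.75), ([595.0, 28.0, 156.0], 0.67), ([574.0, -134.0, 160.0], 0.6)]
pan_c [([583.0, 219.0, 159.0], 0.89), ([527.0, -139.0, 161.0], 0.75), ([595.0, 28.0, 156.0], 0.67), ([574.0, -134.0, 160.0], 0.6)]
lid_a [([601.0, 65.0, 302.0], 0.73), ([574.0, 210.0, 240.0], 0.61), ([519.0, -139.0, 159.0], 0.61)]
lid_a_edge [([576.0, 214.0, 242.0], 0.71), ([524.0, -140.0, 162.0], 0.68)]
lid_a_hinge [([577.0, 216.0, 241.0], 0.59)]
sauce_red [([542.0, 434.0, 134.0], 0.78)]
carton [([536.0, -344.0, 151.0], 0.94), ([602.0, 61.0, 304.0], 0.2)]
tub [([270.0, 338.0, 68.0], 0.69)]
```

View pics/scene0.png

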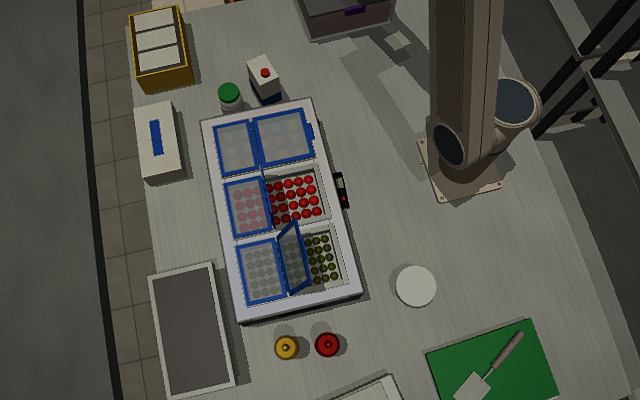

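View pics/side0.png

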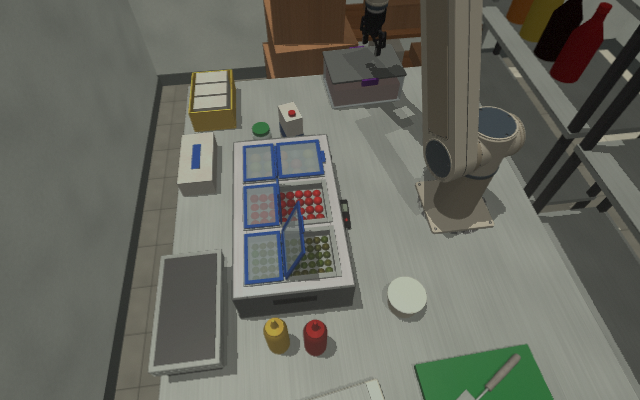

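Both views show eggs (shut) far right, tomatoes in the middle (lid near edge-on around (265,175) in scene), and olives at the left, with that lid tilted around (292,258). I'll fit the holder pose from its top corners, then overlay lid angles.

```bash
cat > h.py <<'E'
import numpy as np,cv2
from scipy.spatial.transform import Rotation as R
def proj(p,P):
    c=R.from_rotvec(p["orientation"]).inv().apply(np.atleast_2d(P)-p["xyz"])
    s=np.c_[c[:,0]/-c[:,2],-c[:,1]/-c[:,2]];s=s*(1+p["k1"]*(s**2).sum(1,keepdims=True))
    K=np.array(p["intrinsics"]);return s@K[:2,:2].T+K[:2,2]
def world(pose,L):
    x,y,t=pose;c,s=np.cos(t),np.sin(t);L=np.atleast_2d(L)
    return np.c_[x+c*L[:,0]-s*L[:,1],y+s*L[:,0]+c*L[:,1],L[:,2]]
def lid(pose,yp,a):
    # outline incl tab, local: distance r from hinge; y
    rl=np.array([[0,-78],[150,-78],[150,-25],[162,-25],[162,25],[150,25],[150,78],[0,78]],float)
    return world(pose,np.c_[20-rl[:,0]*np.cos(a),yp+rl[:,1],158.5+rl[:,0]*np.sin(a)])
E
cat > m.py <<'E'
from workcell import *
from h import *
from scipy.optimize import least_squares
a=grab_frame("scene");b=grab_frame("side")
C=np.array([[165,-290,150],[-165,-290,150],[-165,290,150],[165,290,150]],float)
obs=[(a,np.array([[200,120],[312,97],[362,290],[238,322]],float)),(b,np.array([[235,143],[327,135],[352,288],[234,297]],float))]
f=lambda q:np.concatenate([(proj(p,world(q,C))-o).ravel() for p,o in obs])
r=least_squares(f,[590,30,0.1],x_scale=[10,10,.1],loss='soft_l1');print(r.x,np.round(r.fun.reshape(-1,2),1).tolist())
np.save("pose.npy",r.x)
for n in(-176,0,176):
    print(n,world(r.x,[20,n,158.5]).round(),[ (t,world(r.x,[20-150*np.cos(t),n,158.5+150*np.sin(t)]).round().tolist()) for t in(1.2,1.57,1.9)])
ims=[]
for n,p in(("s",a),("d",b)):
    x0,y0=(190,90);im=cv2.resize(p["color"][y0:y0+240,x0:x0+180,::-1],None,fx=2.2,fy=2.2,interpolation=cv2.INTER_CUBIC)
    ims.append(im)
cv2.imwrite("pics/crop.png",np.hstack(ims))
E
python3 m.py
```

```text
[ 5.77636141e+02  3.10346973e+01 -1.43071984e-02] [[-0.4, -1.4], [0.3, -1.9], [3.7, 2.6], [-1.6, 1.4], [-1.2, -1.9], [0.9, -1.9], [5.1, -1.7], [-1.6, 2.9]]
-176 [[ 595. -145.  158.]] [(1.2, [[541.0, -144.0, 298.0]]), (1.57, [[595.0, -145.0, 308.0]]), (1.9, [[644.0, -146.0, 300.0]])]
0 [[598.  31. 158.]] [(1.2, [[543.0, 32.0, 298.0]]), (1.57, [[598.0, 31.0, 308.0]]), (1.9, [[646.0, 30.0, 300.0]])]
176 [[600. 207. 158.]] [(1.2, [[546.0, 208.0, 298.0]]), (1.57, [[600.0, 207.0, 308.0]]), (1.9, [[649.0, 206.0, 300.0]])]
```

View pics/crop.png

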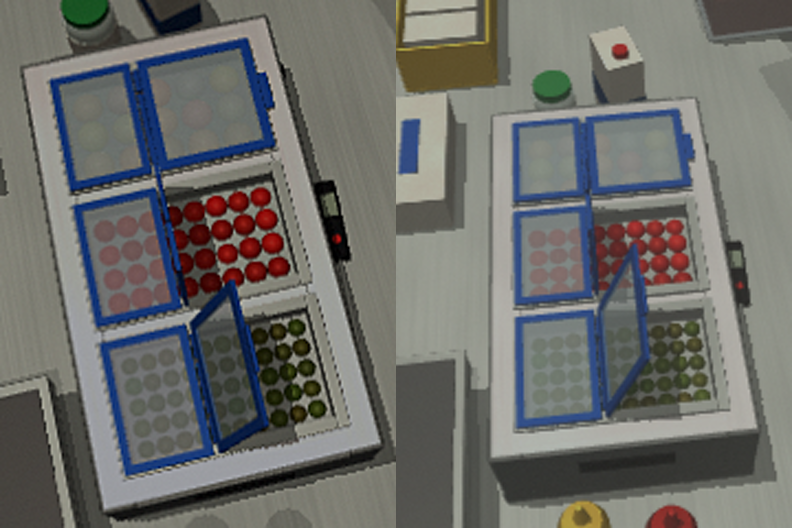

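Emit:
step_arm:
  plan:
    - [[0,0,0.045],[0,0,-6],0]
    - [[0,0,0.045],[0,0,-6],0]
    - [[0,0,0.045],[0,0,-6],0]
    - [[0,0,0.045],[0,0,-1],0]
    - [[0.028,0.036,0],[0,0,0],0]
    - [[0.028,0.036,0],[0,0,0],0]
    - [[0.028,0.036,0],[0,0,0],0]
    - [[0.028,0.036,0],[0,0,0],0]
    - [[0.028,0.036,0],[0,0,0],0]
    - [[0.028,0.036,0],[0,0,0],0]
    - [[0.028,0.036,0],[0,0,0],0]
    - [[0.028,0.036,0],[0,0,0],0]

```text
time_s: 2.4
tcp_pos: [420.7, -303.9, 411.6]
ee_rot: [3.141, -0.02, 0.001]
wrist_force: [1.0, -0.1, -0.5]
grip_width: -0.1
grasp_force: 0.0
```

Emit:
step_arm:
  plan:
    - [[0.028,0.036,0],[0,0,0],0]
    - [[0.028,0.036,0],[0,0,0],0]
    - [[0.028,0.036,0],[0,0,0],0]
    - [[0.028,0.036,0],[0,0,0],0]
    - [[0.028,0.036,0],[0,0,0],0]
    - [[0.028,0.036,0],[0,0,0],0]
    - [[0.028,0.036,0],[0,0,0],0]
    - [[0.02,0.036,0],[0,0,0],0]
    - [[0,0.02,0],[0,0,0],0]
    - [[0,0,0],[0,0,0],0]
    - [[0,0,0],[0,0,0],0]

```text
time_s: 3.5
tcp_pos: [635.8, 2.6, 411.2]
ee_rot: [3.141, -0.019, -0.001]
wrist_force: [0.2, -0.6, -0.1]
grip_width: -0.2
grasp_force: 0.0
```

Emit:
step_arm:
  plan:
    - [[0.03,0.028,0],[0,0,0],0]
    - [[0,0,0],[0,0,0],0]

```text
time_s: 3.7
tcp_pos: [667.6, 31.2, 411.0]
ee_rot: [-3.141, 0.02, -0.002]
wrist_force: [1.2, 0.5, 0.2]
grip_width: 0.2
grasp_force: 0.0
```

```bash
cat > look.py <<'E'
import sys
from workcell import *
from h import *
tag=sys.argv[1]; angs=eval(sys.argv[2]); q=np.load("pose.npy")
ims=[]
for n in sys.argv[3:]:
    p=grab_frame(n);im=p["color"][:,:,::-1].copy()
    for yp,t in angs.items():
        cv2.polylines(im,[np.int32(np.round(proj(p,lid(q,yp,t))*8))],True,(0,255,255),1,cv2.LINE_AA,3)
    print(n,[(np.round(d["xyz"]).tolist(),round(d["confidence"],2)) for t in("lid_a","lid_a_edge") for d in recognise(t,p)[:4]])
    if n!="wrist": im=cv2.resize(im[90:330,190:370],None,fx=2.2,fy=2.2,interpolation=cv2.INTER_CUBIC)
    ims.append(im)
h=min(i.shape[0] for i in ims)
o=np.hstack([cv2.resize(i,(int(i.shape[1]*h/i.shape[0]),h)) for i in ims])
s=min(1,800/o.shape[1]);cv2.imwrite(f"pics/{tag}.png",cv2.resize(o,None,fx=s,fy=s))
o=get_obs();print(o["tcp_pos"].round(1),o["wrist_force"].round(1),o["time_s"])
E
python3 look.py l1 "{0:1.6,176:1.25,-176:0}" scene wrist
```

```text
scene [([520.0, -130.0, 163.0], 0.66), ([600.0, 55.0, 309.0], 0.65), ([572.0, 210.0, 241.0], 0.61), ([587.0, 212.0, 158.0], 0.37)]
wrist [([604.0, 28.0, 248.0], 0.88), ([574.0, 207.0, 242.0], 0.76), ([541.0, -155.0, 157.0], 0.59), ([569.0, 205.0, 245.0], 0.79)]
[665.4  29.4 411.6] [ 0.3 -0.3 -0.4] 4.0
```

View pics/l1.png

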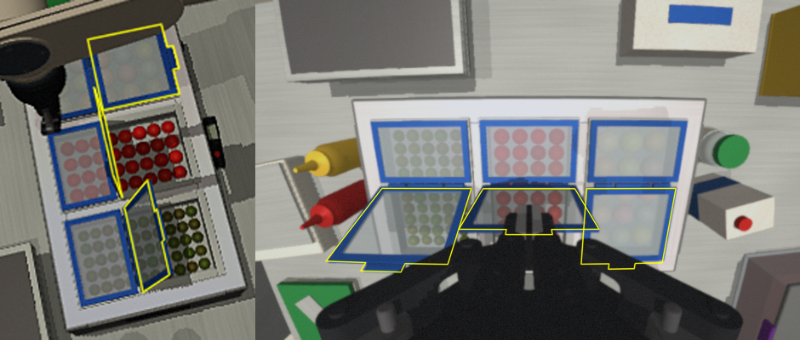

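Overlay matches: middle lid ≈1.6, olives ≈1.25. Descend behind the middle lid, and compute the arc waypoints.

Emit:
step_arm:
  plan:
    - [[0,0,-0.04],[0,0,0],0]
    - [[0,0,-0.04],[0,0,0],0]
    - [[0,0,-0.035],[0,0,0],0]
    - [[-0.01,0,-0.01],[0,0,0],0]
    - [[-0.015,0,0],[0,0,0],0]
    - [[-0.01,0,0],[0,0,0],0]
    - [[-0.005,0,0],[0,0,0],0]
    - [[0,0,0],[0,0,0],0]

```text
time_s: 4.8
tcp_pos: [625.8, 30.3, 287.3]
ee_rot: [-3.141, 0.021, -0.002]
wrist_force: [0.9, -0.1, 0.6]
grip_width: 0.1
grasp_force: 0.0
```

```bash
cat > arc.py <<'E'
import numpy as np
q=np.load("pose.npy")
from h import world
for yp in(0,176):
    hx,hy,_=world(q,[20,yp,0])[0];r=130
    print(yp,hx.round(),hy.round())
    for d in[100,92,85,80,75,70,65,60,55,50,45,40,35,30,25,20,15,10,5,2,0]:
        t=np.radians(d);print(d,np.round([hx-r*np.cos(t)+2.5*np.sin(t)+11,158.5+r*np.sin(t)+2.5*np.cos(t)]).tolist(),end=' ')
    print()
E
python3 arc.py
```

```text
0 598.0 31.0
100 [634.0, 286.0] 92 [616.0, 288.0] 85 [600.0, 288.0] 80 [589.0, 287.0] 75 [577.0, 285.0] 70 [567.0, 282.0] 65 [556.0, 277.0] 60 [546.0, 272.0] 55 [536.0, 266.0] 50 [527.0, 260.0] 45 [518.0, 252.0] 40 [511.0, 244.0] 35 [504.0, 235.0] 30 [497.0, 226.0] 25 [492.0, 216.0] 20 [487.0, 205.0] 15 [484.0, 195.0] 10 [481.0, 184.0] 5 [479.0, 172.0] 2 [479.0, 166.0] 0 [479.0, 161.0] 
176 600.0 207.0
100 [636.0, 286.0] 92 [618.0, 288.0] 85 [602.0, 288.0] 80 [591.0, 287.0] 75 [580.0, 285.0] 70 [569.0, 282.0] 65 [558.0, 277.0] 60 [548.0, 272.0] 55 [539.0, 266.0] 50 [530.0, 260.0] 45 [521.0, 252.0] 40 [513.0, 244.0] 35 [506.0, 235.0] 30 [500.0, 226.0] 25 [494.0, 216.0] 20 [490.0, 205.0] 15 [486.0, 195.0] 10 [484.0, 184.0] 5 [482.0, 172.0] 2 [481.0, 166.0] 0 [481.0, 161.0]
```

Emit:
step_arm:
  plan:
    - [[-0.003,0,0],[0,0,0],0]
    - [[-0.003,0,0],[0,0,0],0]
    - [[-0.003,0,0],[0,0,0],0]
    - [[-0.003,0,0],[0,0,0],0]
    - [[-0.003,0,0],[0,0,0],0]
    - [[-0.004,0,0],[0,0,0],0]
    - [[-0.005,0,0],[0,0,0],0]
    - [[-0.005,0,0],[0,0,0],0]
    - [[-0.005,0,0],[0,0,0],0]
    - [[-0.005,0,-0.001],[0,0,0],0]
    - [[-0.005,0,-0.001],[0,0,0],0]
    - [[-0.005,0,-0.001],[0,0,0],0]

```text
time_s: 6.0
tcp_pos: [576.5, 30.5, 283.3]
ee_rot: [-3.141, 0.02, -0.0]
wrist_force: [1.2, 1.1, -0.8]
grip_width: -0.0
grasp_force: 0.5
```

Emit:
step_arm:
  plan:
    - [[-0.005,0,-0.001],[0,0,0],0]
    - [[-0.005,0,-0.002],[0,0,0],0]
    - [[-0.005,0,-0.002],[0,0,0],0]
    - [[-0.005,0,-0.002],[0,0,0],0]
    - [[-0.005,0,-0.003],[0,0,0],0]
    - [[-0.005,0,-0.003],[0,0,0],0]
    - [[-0.005,0,-0.003],[0,0,0],0]
    - [[-0.005,0,-0.003],[0,0,0],0]
    - [[-0.005,0,-0.003],[0,0,0],0]
    - [[-0.005,0,-0.004],[0,0,0],0]
    - [[0,0,0],[0,0,0],0]

```text
time_s: 7.1
tcp_pos: [525.7, 30.5, 256.5]
ee_rot: [3.141, -0.02, -0.003]
wrist_force: [0.4, -0.5, -0.0]
grip_width: -0.0
grasp_force: 0.0
```

```bash
python3 look.py l2 "{0:.85}" scene side
python3 - <<'E'
from workcell import *
for i in range(3): print(get_obs()["wrist_force"].round(2))
E
```

```text
scene [([571.0, 211.0, 242.0], 0.85), ([578.0, -144.0, 160.0], 0.78), ([562.0, 55.0, 207.0], 0.71), ([271.0, 328.0, 72.0], 0.69), ([576.0, -144.0, 162.0], 0.67), ([573.0, 210.0, 242.0], 0.58)]
side [([552.0, 46.0, 212.0], 0.89), ([557.0, -135.0, 156.0], 0.89), ([573.0, 210.0, 241.0], 0.74), ([572.0, 215.0, 242.0], 0.87), ([562.0, -133.0, 162.0], 0.58), ([641.0, 422.0, 133.0], 0.42)]
[527.1  30.5 257.4] [-0.5 -0.2 -0.6] 7.4
[-0.49 -0.25 -0.55]
[-0.49 -0.25 -0.55]
[-0.49 -0.25 -0.55]
```

View pics/l2.png

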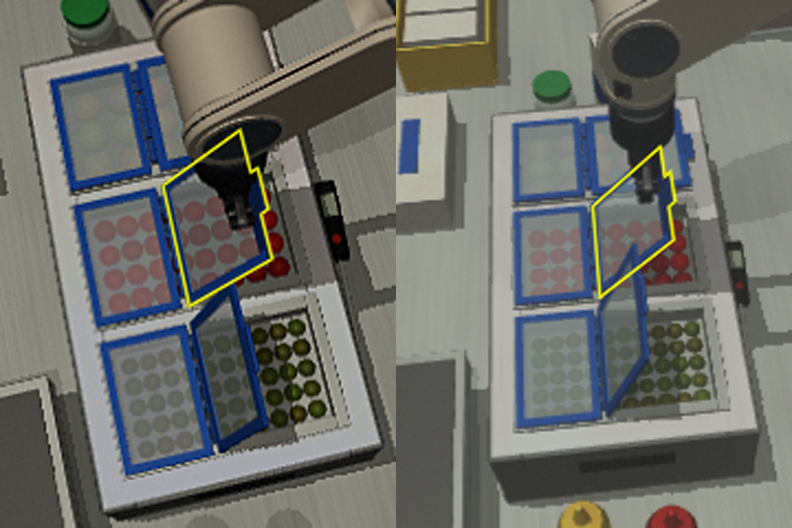

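The lid follows the fingers at about 0.85 rad, with the overlay on its border. Continuing along the arc.

Emit:
step_arm:
  plan:
    - [[-0.005,0,-0.004],[0,0,0],0]
    - [[-0.004,0,-0.004],[0,0,0],0]
    - [[-0.004,0,-0.004],[0,0,0],0]
    - [[-0.004,0,-0.004],[0,0,0],0]
    - [[-0.004,0,-0.004],[0,0,0],0]
    - [[-0.003,0,-0.004],[0,0,0],0]
    - [[-0.003,0,-0.004],[0,0,0],0]
    - [[-0.003,0,-0.005],[0,0,0],0]
    - [[-0.003,0,-0.005],[0,0,0],0]
    - [[-0.003,0,-0.005],[0,0,0],0]
    - [[-0.002,0,-0.005],[0,0,0],0]
    - [[-0.002,0,-0.005],[0,0,0],0]

```text
time_s: 8.6
tcp_pos: [486.5, 30.5, 203.8]
ee_rot: [-3.142, 0.02, 0.001]
wrist_force: [-0.3, 0.3, -0.5]
grip_width: -0.1
grasp_force: 0.3
```

Emit:
step_arm:
  plan:
    - [[-0.002,0,-0.004],[0,0,0],0]
    - [[-0.002,0,-0.004],[0,0,0],0]
    - [[-0.001,0,-0.004],[0,0,0],0]
    - [[-0.001,0,-0.004],[0,0,0],0]
    - [[-0.001,0,-0.004],[0,0,0],0]
    - [[-0.001,0,-0.003],[0,0,0],0]
    - [[0,0,-0.003],[0,0,0],0]
    - [[0,0,-0.003],[0,0,0],0]
    - [[0,0,-0.002],[0,0,0],0]
    - [[0,0,-0.002],[0,0,0],0]
    - [[0,0,0],[0,0,0],0]

```text
time_s: 9.7
tcp_pos: [478.8, 30.5, 171.1]
ee_rot: [3.142, -0.02, -0.0]
wrist_force: [-0.2, 0.5, 0.4]
grip_width: 0.2
grasp_force: 0.0
```

Emit:
step_arm:
  plan:
    - [[0,0,-0.002],[0,0,0],0]
    - [[0,0,-0.002],[0,0,0],0]
    - [[0,0,-0.001],[0,0,0],0]
    - [[0,0,-0.001],[0,0,0],0]
    - [[0,0,-0.001],[0,0,0],0]
    - [[0,0,-0.001],[0,0,0],0]
    - [[0,0,-0.001],[0,0,0],0]
    - [[0,0,0],[0,0,0],0]

```text
time_s: 10.5
tcp_pos: [478.9, 30.5, 162.2]
ee_rot: [3.142, -0.02, 0.0]
wrist_force: [-0.5, -0.1, 0.8]
grip_width: -0.2
grasp_force: 0.0
```

Emit:
step_arm:
  plan:
    - [[0,0,-0.001],[0,0,0],0]
    - [[0,0,-0.001],[0,0,0],0]
    - [[0,0,0],[0,0,0],0]

```text
time_s: 10.8
tcp_pos: [479.1, 30.6, 160.9]
ee_rot: [-3.141, 0.02, -0.0]
wrist_force: [-2.5, -0.1, 7.6]
grip_width: -0.4
grasp_force: 3.9
```

Emit:
step_arm:
  plan:
    - [[0,0,-0.0005],[0,0,0],0]
    - [[0,0,0],[0,0,0],0]
    - [[0,0,0.005],[0,0,0],0]
    - [[0,0,0.03],[0,0,0],0]
    - [[0,0,0.045],[0,0,0],0]
    - [[0,0,0.045],[0,0,0],0]
    - [[0,0,0.045],[0,0,0],0]
    - [[0,0,0.045],[0,0,0],0]
    - [[0,0,0.035],[0,0,0],0]
    - [[0.03,0.035,0],[0,0,0],0]
    - [[0.03,0.035,0],[0,0,0],0]
    - [[0.03,0.035,0],[0,0,0],0]

```text
time_s: 12.0
tcp_pos: [569.8, 136.6, 410.6]
ee_rot: [-3.141, 0.021, -0.002]
wrist_force: [0.3, -0.3, 0.5]
grip_width: 0.1
grasp_force: 0.0
```

Emit:
step_arm:
  plan:
    - [[0.03,0.035,0],[0,0,0],0]
    - [[0.02,0.036,0],[0,0,0],0]
    - [[0,0,0],[0,0,0],0]

```text
time_s: 12.3
tcp_pos: [620.4, 210.4, 408.2]
ee_rot: [-3.141, 0.015, 0.001]
wrist_force: [0.2, -0.7, -0.3]
grip_width: -0.1
grasp_force: 0.0
```

```bash
python3 look.py l3 "{176:1.25}" scene wrist
```

```text
scene [([518.0, -7.0, 164.0], 0.91), ([520.0, -182.0, 161.0], 0.65), ([572.0, 217.0, 239.0], 0.63), ([645.0, -340.0, 112.0], 0.61), ([574.0, 223.0, 240.0], 0.93), ([536.0, -345.0, 152.0], 0.73)]
wrist [([534.0, 25.0, 162.0], 0.89), ([576.0, 207.0, 239.0], 0.77), ([529.0, -142.0, 153.0], 0.69), ([570.0, 205.0, 238.0], 0.69)]
[618.5 205.5 410.2] [ 0.  -0.6 -0.3] 12.6
```

View pics/l3.png

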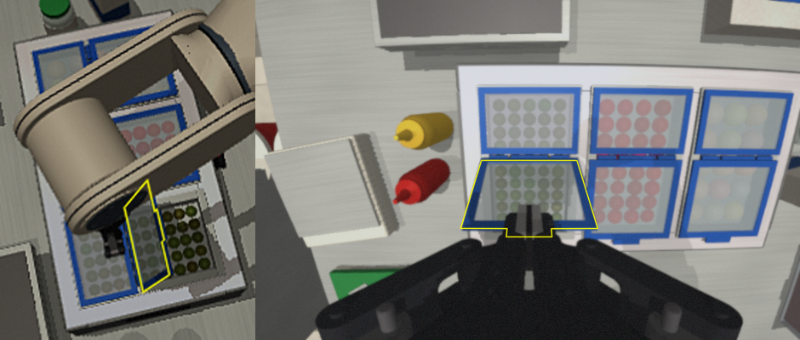

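Middle lid lies shut; olives lid overlay fits 1.25. Same approach for it.

Emit:
step_arm:
  plan:
    - [[0,0,-0.04],[0,0,0],0]
    - [[0,0,-0.04],[0,0,0],0]
    - [[0,0,-0.035],[0,0,0],0]
    - [[-0.01,0,-0.011],[0,0,0],0]
    - [[-0.01,0,0],[0,0,0],0]
    - [[-0.008,0,0],[0,0,0],0]
    - [[-0.004,0,0],[0,0,0],0]
    - [[-0.003,0,0],[0,0,0],0]
    - [[-0.003,0,0],[0,0,0],0]
    - [[-0.003,0,0],[0,0,0],0]
    - [[-0.003,0,0],[0,0,0],0]
    - [[-0.003,0,-0.001],[0,0,0],0]

```text
time_s: 13.8
tcp_pos: [571.8, 206.6, 282.9]
ee_rot: [-3.141, 0.02, -0.0]
wrist_force: [-0.1, -0.2, 0.7]
grip_width: 0.3
grasp_force: 0.0
```

Emit:
step_arm:
  plan:
    - [[-0.004,0,-0.001],[0,0,0],0]
    - [[-0.004,0,-0.002],[0,0,0],0]
    - [[-0.005,0,-0.002],[0,0,0],0]
    - [[-0.005,0,-0.002],[0,0,0],0]
    - [[-0.005,0,-0.003],[0,0,0],0]
    - [[-0.005,0,-0.003],[0,0,0],0]
    - [[-0.005,0,-0.003],[0,0,0],0]
    - [[-0.005,0,-0.003],[0,0,0],0]
    - [[-0.005,0,-0.004],[0,0,0],0]

```text
time_s: 14.7
tcp_pos: [528.5, 206.5, 259.6]
ee_rot: [-3.142, 0.02, -0.0]
wrist_force: [1.2, -0.7, 0.1]
grip_width: 0.3
grasp_force: 0.4
```

Emit:
step_arm:
  plan:
    - [[-0.005,0,-0.004],[0,0,0],0]
    - [[-0.004,0,-0.004],[0,0,0],0]
    - [[-0.004,0,-0.004],[0,0,0],0]
    - [[-0.004,0,-0.004],[0,0,0],0]
    - [[-0.004,0,-0.004],[0,0,0],0]
    - [[-0.003,0,-0.005],[0,0,0],0]
    - [[-0.003,0,-0.005],[0,0,0],0]
    - [[-0.003,0,-0.005],[0,0,0],0]
    - [[-0.003,0,-0.005],[0,0,0],0]
    - [[-0.003,0,-0.005],[0,0,0],0]
    - [[-0.002,0,-0.005],[0,0,0],0]
    - [[-0.002,0,-0.005],[0,0,0],0]

```text
time_s: 15.9
tcp_pos: [488.6, 206.5, 204.4]
ee_rot: [3.142, -0.02, -0.0]
wrist_force: [-0.1, 0.1, 1.5]
grip_width: 0.0
grasp_force: 0.3
```

Emit:
step_arm:
  plan:
    - [[-0.002,0,-0.004],[0,0,0],0]
    - [[-0.002,0,-0.004],[0,0,0],0]
    - [[-0.001,0,-0.004],[0,0,0],0]
    - [[-0.001,0,-0.004],[0,0,0],0]
    - [[-0.001,0,-0.004],[0,0,0],0]
    - [[0,0,-0.003],[0,0,0],0]
    - [[0,0,-0.003],[0,0,0],0]
    - [[0,0,-0.003],[0,0,0],0]
    - [[0,0,-0.003],[0,0,0],0]
    - [[0,0,-0.002],[0,0,0],0]
    - [[0,0,0],[0,0,0],0]

```text
time_s: 17.0
tcp_pos: [481.8, 206.4, 170.5]
ee_rot: [3.141, -0.02, -0.001]
wrist_force: [-0.7, -0.4, 0.4]
grip_width: 0.4
grasp_force: 0.0
```

Emit:
step_arm:
  plan:
    - [[0,0,-0.002],[0,0,0],0]
    - [[0,0,-0.002],[0,0,0],0]
    - [[0,0,-0.001],[0,0,0],0]
    - [[0,0,-0.001],[0,0,0],0]
    - [[0,0,-0.001],[0,0,0],0]
    - [[0,0,-0.001],[0,0,0],0]
    - [[0,0,-0.001],[0,0,0],0]
    - [[0,0,0],[0,0,0],0]

```text
time_s: 17.8
tcp_pos: [481.9, 206.5, 161.7]
ee_rot: [3.141, -0.02, -0.0]
wrist_force: [-0.4, -0.1, -0.1]
grip_width: 0.3
grasp_force: 0.0
```

Emit:
step_arm:
  plan:
    - [[0,0,-0.001],[0,0,0],0]
    - [[0,0,-0.0005],[0,0,0],0]
    - [[0,0,0],[0,0,0],0]

```text
time_s: 18.1
tcp_pos: [482.0, 206.5, 160.9]
ee_rot: [-3.141, 0.02, -0.0]
wrist_force: [-2.4, -0.5, 6.9]
grip_width: -0.0
grasp_force: 3.5
```

Firm contact; press slightly, then retreat upwards and back towards the robot's right to look.

Emit:
step_arm:
  plan:
    - [[0,0,-0.0005],[0,0,0],0]
    - [[0,0,0],[0,0,0],0]
    - [[0,0,0.005],[0,0,0],0]
    - [[0,0,0.03],[0,0,0],0]
    - [[0,0,0.045],[0,0,0],0]
    - [[0,0,0.045],[0,0,0],0]
    - [[0,0,0.045],[0,0,0],0]
    - [[0,0,0.045],[0,0,0],0]
    - [[0,-0.045,0],[0,0,0],0]
    - [[0,-0.045,0],[0,0,0],0]
    - [[0,-0.045,0],[0,0,0],0]
    - [[0,-0.045,0],[0,0,0],0]

```text
time_s: 19.3
tcp_pos: [481.6, 25.0, 375.1]
ee_rot: [3.141, -0.019, 0.001]
wrist_force: [0.6, -0.9, 0.0]
grip_width: -0.4
grasp_force: 0.0
```

Emit:
step_arm:
  plan:
    - [[0,-0.045,0],[0,0,0],0]
    - [[0,-0.045,0],[0,0,0],0]
    - [[0,-0.045,0],[0,0,0],0]
    - [[0,-0.045,0],[0,0,0],0]
    - [[0,-0.045,0],[0,0,0],0]
    - [[0,-0.045,0],[0,0,0],0]
    - [[0,-0.045,0],[0,0,0],0]
    - [[0,0,0],[0,0,0],0]
    - [[0,0,0],[0,0,0],0]

```text
time_s: 20.2
tcp_pos: [481.5, -289.3, 374.3]
ee_rot: [-3.141, 0.024, 0.001]
wrist_force: [0.0, 0.4, 0.6]
grip_width: 0.2
grasp_force: 0.0
```

```bash
python3 look.py l4 "{}" scene side
```

```text
scene [([522.0, -147.0, 158.0], 0.94), ([523.0, 210.0, 161.0], 0.85), ([528.0, 39.0, 163.0], 0.77), ([525.0, 211.0, 157.0], 0.88)]
side [([528.0, 42.0, 158.0], 0.86), ([521.0, -140.0, 160.0], 0.78), ([527.0, 212.0, 160.0], 0.73), ([528.0, 214.0, 160.0], 0.72)]
[ 482.1 -287.4  375.1] [-0.1 -0.2 -0. ] 20.5
```

View pics/l4.png

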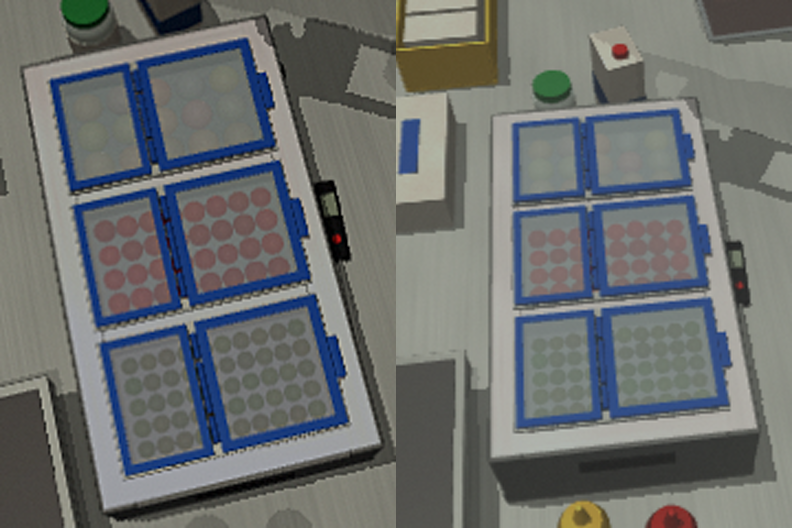

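All three lids lie flat, the pans are seated, and the surrounding items look unmoved.

```bash
python3 -c "
from workcell import *
print(finish_job())"
```

```text
the job is handed in; nothing more can be done
None
```

I pushed both open lids (tomatoes and olives) flat and shut at low speed; the last pictures show the third lid still shut, the pans seated and nothing around visibly disturbed, and I handed the job in at about 20.5 s of the 56 s allowed (no verdict was shown).

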